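Shift the gearstick into third on the wiring bench

ROBOT

A 6-joint arm with a two-finger parallel gripper is mounted at the origin on the work surface. World frame = base frame: x ahead of the robot, y to its left, z up, the work surface at z = 0. Lengths are in mm, angles in rad, forces in N, time in s.
With the tool pointing down it reaches from about 350 to 850 mm from the base axis. Payload 8.1 kg.
Tool frame: the origin (TCP) lies midway between the tips of the shut fingers; the grasp point (between the pads) lies 19 mm behind it (robot.tcp_to_grasp is the distance from the TCP to the grasp point, in mm); z points along the fingers, y is the line along which they close (so a half turn about z gives the same grasp; the last joint's range is limited). The gripper opens to 93 mm and grips with 3 to 60 N. Pads are 15 mm wide; open, the fingers measure 128 mm over their backs; the gripper's body (75 mm by 188 mm) begins 65 mm behind the grasp point.
Start: joints at [1.057, 0.13, 1.488, -0, 1.523, -0.085], TCP at [249.448, 545.693, 218.635] pointing down, gripper open.
Joint ranges: [-2.96, 2.96], [-0.89, 2.26], [0.02, 2.5], [-1.34, 4.48], [0, 2.73], [-2.66, 2.66]. Speed limits (rad/s): [2.39, 2.39, 2.79, 3.14, 3.14, 3.14].

INTERFACE

Orientations are given as a unit quaternion [x, y, z, w].
In Python, from workcell import robot gives the robot as it stands.
- The arm moves only by the shell command python3 -m inch 'ROWS'. ROWS is text: rows parted by semicolons, each of 5 numbers parted by spaces: the shift along the tool's x, y, z in mm, then the turn about the tool's z in rad, then the opening, from 0 (shut) to 1 (fully open). A call has 1 to 12 rows; each row shifts and turns the commanded pose from where the row before left it, along the tool's axes as they then stand; what a row does not reach is not made up. A row lasts 1/12 s, in which the tool goes at most 41.7 mm and 7.16 degrees, less where a joint would pass 70% of its speed; a pose out of reach is approached as far as the arm can. A call with a gripper value outside its range is refused whole. The fingers move at their own pace and stop on an object; the grip force is fixed at half the most. Time passes only in rows, so rows that do not move let the fingers close. It gives the time, the measured TCP pose, the force, the opening and the grip force at its end, in the units of the state.
- robot.observe(): the state, without advancing time (a new reading comes with each control period).
- robot.capture(name): name is "scene" or "top" or "wrist"; returns a dict with "img" (384x512x3 uint8, red, green, blue), "vfov" (degrees; the focal length in pixels is half the picture's height over the tangent of half this angle, whatever the lens; pixels are square), "cx", "cy" (the principal point, pixels), "dist_coeffs" ([k1, k2, p1, p2, k3] as OpenCV has them; the pictures are not rectified), "R" (3x3) and "t" (3): a world point X has camera coordinates R X + t. Camera axes: x right, y down, z forward; pixel columns grow to the right and rows downward; lengths in mm; the calibration is good to about 2 mm. A picture is of the moment at which its call begins. There is no depth.
- robot.job_done(): hands the job in; it is judged then, once.
The state is a dict: "time_s": time; "q": joint angles; "joint_velocities": joint speeds; "effort": joint torques, N m; "tcp_pos": TCP position; "tool_rot": TCP orientation; "wrist_force": force on the tool from outside, world axes, zero at the start; "moment": the same for the moment, N m; "gripper_width": opening from 0.0 (shut) to 1.0 (fully open); "grasp_force": force on a finger pad.
Only numpy, scipy, OpenCV 4.12 (cv2) and the standard library are available. Lean on these libraries where they do the work, as an engineer would, in place of code of your own. Each camera call takes 0.05 s, during which the arm holds its last target. There are 200 camera calls.

TASK

The tractor gearshift module on the wiring bench is up for its function test: push its gearstick into third gear. Bring the stick to the middle crossing of the H-shaped gate, push it across to the right-hand side (as seen from the robot), then forward, away from the robot, until it is fully home in the third slot, the one marked green with three dots; do not let it dip into the fourth slot (four dots) on the way. Only push the stick with the fingers, do not pinch it, leave everything else on the bench where it is, and finish clear of the stick.

Things in the scene. Friction and masses are not known exactly. Their poses are not given: they have to be found in the camera images.
- console: fixed grey steel gearshift module, 190 (x) x 160 (y) mm, with an aluminium gate plate on top, upper face 132 mm above the bench. Origin: centre of its underside; x forward (away from the robot at yaw 0; turned up to 0.6 rad either way), y left, z up. The stick's pivot is on its z axis, 20 mm up. The stick starts in the left slots (first, second or between)
- gate_center (a point): middle of the H opening, on the plate's upper face; console axes. Two slots along x, 16 mm wide, at y = +20 (left) and -20 mm (right), from x = -36 to +36 mm, joined by an 18 mm wide crossing along y at x = 0. Slot 1 (one dot) left forward, 2 (two dots) left rear, 3 (three white dots on green) right forward, 4 (four dots) right rear. The stalk is 10 mm thick
- shift_across (a joint): sideways lean of the stick in rad, about the console's x axis at the pivot: negative left, positive right (to the console's -y); stops at -0.19 and +0.19; about -0.18 in the left slots, +0.18 in the right slots. Stays where it is left; about 2 N at the knob moves it
- shift_fore (a joint): fore-and-aft lean of the stick in rad, about the y axis of the part that leans sideways: positive forward (away from the robot), negative rearward; stops at -0.26 and +0.26; 0 in the crossing. Sideways travel is only possible within about +-0.035. Stays where it is left; about 2 N at the knob moves it
- knob_center (a point): centre of the knob, 174 mm up the stick: in the console's frame (0.174 sin(fore), -0.174 sin(across) cos(fore), 0.020 + 0.174 cos(across) cos(fore)) m. Black, 30 mm square, orange pads on its four sides (36 mm over the pads), from 29 mm below this point to 36 mm above. Axes are the stick's: z up along it, x forward, y left
- third_slot_end (a point): forward end of the third slot, on the upper face of the gate plate, in the middle of the slot's width
- pad_near: flat orange pad, 24 mm wide, 50 mm tall, on the near (robot, rearward) side of the gearstick's knob; its origin is the pad's centre, its outer face lies 18 mm from the knob's centre
- pad_far: flat orange pad, 24 mm wide, 50 mm tall, on the far (forward) side of the gearstick's knob; its origin is the pad's centre, its outer face lies 18 mm from the knob's centre
- pad_left: flat orange pad, 24 mm wide, 50 mm tall, on the left (+y) side of the gearstick's knob; its origin is the pad's centre, its outer face lies 18 mm from the knob's centre
- pad_right: flat orange pad, 24 mm wide, 50 mm tall, on the right (-y) side of the gearstick's knob; its origin is the pad's centre, its outer face lies 18 mm from the knob's centre
- tape_roll: loose roll of blue tape, 68 mm across, 19 mm tall, lying flat left of the console; origin under its centre; not to be moved
- connector_a: loose white connector housing with four dark contacts, 46 x 28 x 25 mm, right of the console; origin under its centre; not to be moved
- connector_b: loose white connector housing with three dark contacts, 46 x 28 x 25 mm, right of the console; origin under its centre; not to be moved
- clip_jar: loose small clear jar with a black cap, 56 mm across, 65 mm tall, standing beyond the console; origin under its centre; not to be moved
- screwdriver: loose screwdriver with a red handle, lying on the robot's side of the console; not to be moved
- parts_tray: loose open blue tray, 130 x 90 x 45 mm, at the left of the bench; origin under its centre; not to be moved
- pliers: loose pliers with red handles, about 150 mm long, lying at the right of the bench; not to be moved

How it is judged (in metres and radians):
On the way:
1. the stick has been pushed across to the right, in the crossing (value of joint shift_across above 0.14 rad and value of joint shift_fore between -0.12 and 0.12 rad).
At the end, for the whole second after the job is handed in: the gearstick is at rest in the third slot: sideways lean over +0.14 rad (right), forward lean over +0.215 rad (stop at 0.26; within about 8 mm of fully home at the knob) (value of joint shift_fore above 0.215 rad and value of joint shift_across above 0.14 rad and velocity of joint shift_fore between -0.05 and 0.05 rad/s); the robot touches nothing.
It fails at once if the stick dips into the fourth slot (value of joint shift_across above 0.1 rad and value of joint shift_fore below -0.14 rad).
It fails at once if the knob is pinched: opposite sides pressed by the fingers at once ((contact force between the fingers and pad_near above 1 N and contact force between the fingers and pad_far above 1 N) or (contact force between the fingers and pad_left above 1 N and contact force between the fingers and pad_right above 1 N)).
It fails at once if one of the loose things on the bench is moved by more than 20 mm (distance of any of tape_roll, connector_a, connector_b, clip_jar, screwdriver, parts_tray, pliers from where it was at the start of the episode above 0.02 m).
It also fails if it takes over 69 s, if anything falls off the work surface, if the arm or the gripper's body presses on something with over 40 N, if the wrist force passes 120 N, or if a joint passes its speed limit or range.

## Working session

There is one attempt and no reset: what is moved stays moved. The work goes in short steps, Python scripts to look and compute and a shell command to move; the robot and the scene stay as the last step left them, time stands still between calls to the robot, and variables do not carry over. Pictures are saved under pics/ and viewed, at most 10 in all, crops included, and the job is handed in when it is done.

```bash
mkdir -p pics; ls
cat > h.py <<'E'
import numpy as np, cv2
from workcell import robot
def cam(c):
    f=192/np.tan(np.radians(c["vfov"])/2)
    return np.array([[f,0,c["cx"]],[0,f,c["cy"]],[0,0,1.]]),np.array(c["dist_coeffs"],float),np.array(c["R"],float),np.array(c["t"],float)
def proj(c,P):
    K,d,R,t=cam(c); return cv2.projectPoints(np.array(P,float).reshape(-1,3),cv2.Rodrigues(R)[0],t,K,d)[0].reshape(-1,2)
def onz(c,uv,z):
    K,d,R,t=cam(c); n=cv2.undistortPoints(np.array(uv,float).reshape(-1,1,2),K,d).reshape(-1,2)
    r=np.c_[n,np.ones(len(n))]@R; o=-R.T@t
    return o+r*((z-o[2])/r[:,2])[:,None]
E
python3 - <<'E'
from h import *
import pickle
s=robot.observe();print(s)
D={}
for n in("top","scene"):
    c=D[n]=robot.capture(n);cv2.imwrite(f"pics/{n}0.png",c["img"][:,:,::-1]);print(n,-np.array(c["R"]).T@np.array(c["t"]))
pickle.dump(D,open("c0.pkl","wb"))
E
```

```text
pics
{'time_s': 0.0, 'q': array([ 1.05660411e+00,  1.31161317e-01,  1.48927186e+00,  2.65347682e-06,
        1.52299820e+00, -8.53893705e-02]), 'joint_velocities': array([-0.00060557, -0.00022977,  0.0003755 , -0.00078749, -0.00036455,
       -0.00199574]), 'effort': array([-1.41280170e-04, -5.59837174e+01, -4.91767609e+01,  7.68450857e-02,
        3.48183629e-02, -1.50522651e-04]), 'tcp_pos': array([249.16180347, 545.19417148, 217.59143511]), 'tool_rot': array([ 2.12762568e-01,  9.77103497e-01, -8.77963029e-04, -2.72771581e-04]), 'wrist_force': array([ 0.03774845,  1.52485992, -0.16474313]), 'moment': array([ 0.03983747,  0.00119273, -0.02087973]), 'grasp_force': 0.0, 'gripper_width': 1.0012855079032905}
top [ 374.77249446    4.77659843 1456.548833  ]
scene [1150.80899283 -630.49709627 1131.34074226]
```

View pics/top0.png

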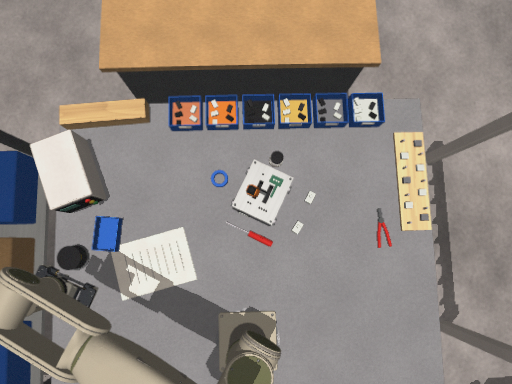

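View pics/scene0.png

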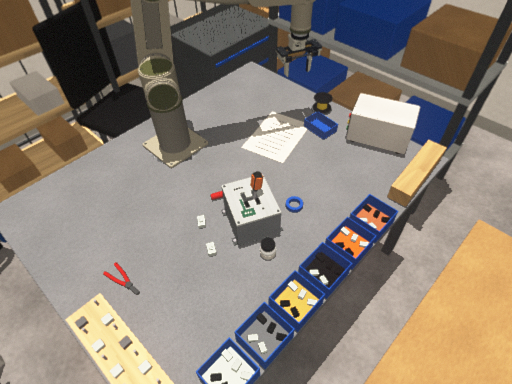

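The top view shows the console at about (262,192), yawed clockwise, with the knob at the left around (253,190). The tape is at (220,178), the jar at (277,157), and the connectors at (310,197) and (297,227). The scene view shows the knob at (256,181). I'll enlarge both.

Run:
```python
from h import *
import pickle
D=pickle.load(open("c0.pkl","rb"))
a=cv2.resize(D["top"]["img"][150:235,222:302],(560,595),interpolation=cv2.INTER_CUBIC) #x7
b=cv2.resize(D["scene"]["img"][165:250,205:290],(595,595),interpolation=cv2.INTER_CUBIC)
cv2.imwrite("pics/a1.png",a[:,:,::-1]);cv2.imwrite("pics/b1.png",b[:,:,::-1])
```

```text
(no output)
```

View pics/a1.png

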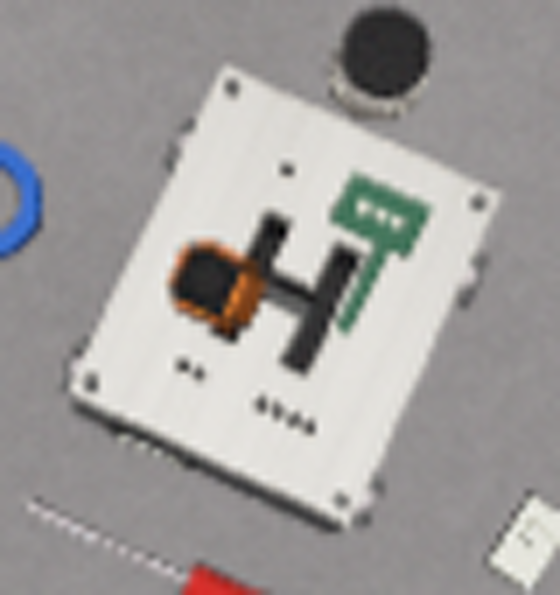

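View pics/b1.png

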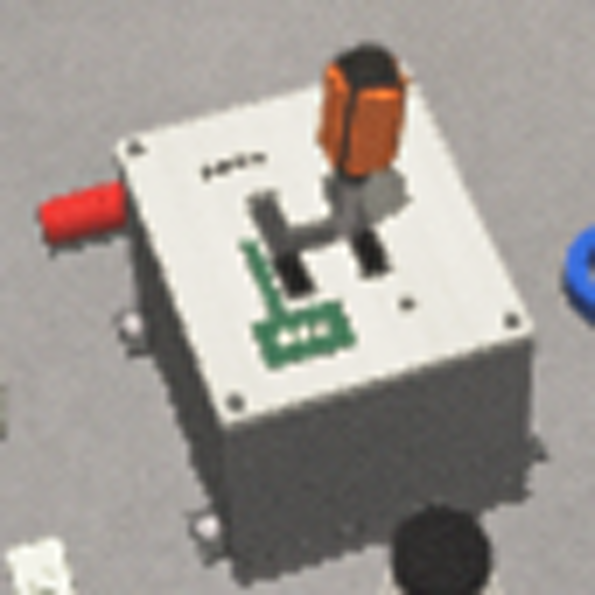

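The top crop gives the plate corners as FL (228,65), FR (503,190), RR (350,530) and RL (70,398), with the knob top near (207,282). In the scene crop they are FR (232,415), FL (530,325) and RR (120,150), with the knob top near (368,62). The stick is in the left slot, somewhere from the middle to the rear. I'll fit the pose from both views.

```bash
cat >> h.py <<'E'
from scipy.optimize import least_squares
def W(p,P): # console -> world
    x,y,th=p; c,s=np.cos(th),np.sin(th); P=np.array(P,float).reshape(-1,3)
    return np.c_[x+c*P[:,0]-s*P[:,1], y+s*P[:,0]+c*P[:,1], P[:,2]]
def stick(a,f,L=174): return [L*np.sin(f),-L*np.sin(a)*np.cos(f),20+L*np.cos(a)*np.cos(f)]
E
python3 - <<'E'
from h import *
import pickle
D=pickle.load(open("c0.pkl","rb"))
T=lambda l:(np.array(l)+.5)/7-.5+[222,150]
S=lambda l:(np.array(l)+.5)/7-.5+[205,165]
ct=T([[228,65],[503,190],[350,530],[70,398]]);cs=S([[530,325],[232,415],[120,150]])
C=[[95,80,132],[95,-80,132],[-95,-80,132],[-95,80,132]]
print(onz(D["top"],ct,132))
r=lambda p:np.r_[(proj(D["top"],W(p,C))-ct).ravel(),(proj(D["scene"],W(p,C[:3]))-cs).ravel()]
o=least_squares(r,[600,0,-.4]);p=o.x;print(p,o.fun.round(2))
print("top only",least_squares(lambda p:r(p)[:8],p).x)
kt=T([207,282]);ks=S([368,62])
r2=lambda q:np.r_[(proj(D["top"],W(p,stick(q[0],q[1],210)))-kt).ravel(),(proj(D["scene"],W(p,stick(q[0],q[1],210)))-ks).ravel()]
o=least_squares(r2,[-.18,0]);print("across,fore",o.x,o.fun.round(2))
print("gate 4 ends top crop",((proj(D["top"],W(p,[[36,20,132],[-36,20,132],[36,-20,132],[-36,-20,132]]))-[222,150]+.5)*7-.5).round())
for nm,a,f in(("now",*o.x),("mid L",-.18,0),("mid R",.18,0),("3rd",.18,.25)): print(nm,W(p,stick(a,f)).round(1),W(p,stick(a,f,210)).round(1))
for n,uv in(("jar",(277,157)),("tape",(220,178)),("A",(310,197)),("B",(297,227))): print(n,onz(D["top"],[uv],20).round())
E
```

```text
[[ 673.74137008  -41.46853673  132.        ]
 [ 603.75323244 -182.93360675  132.        ]
 [ 429.27491657  -96.78711707  132.        ]
 [ 500.82250033   44.94590117  132.        ]]
[ 5.52103074e+02 -6.80279887e+01 -4.58307567e-01] [-0.85  0.3  -0.29  0.51  0.24 -0.63 -0.23 -0.4   1.05  0.31 -0.96  1.13
 -1.04 -1.12]
top only [ 5.51838543e+02 -6.90310280e+01 -4.62073387e-01]
across,fore [-0.17390219 -0.10599511] [ 0.23 -0.58 -0.16 -0.95]
gate 4 ends top crop [[280. 215.]
 [222. 340.]
 [350. 247.]
 [293. 373.]]
now [[548.8 -33.  190.4]] [[548.2 -25.8 225.7]]
mid L [[565.9 -40.1 191.2]] [[568.7 -34.3 226.6]]
mid R [[538.3 -96.  191.2]] [[ 535.5 -101.7  226.6]]
3rd [[ 577.4 -114.1  185.9]] [[ 582.6 -123.7  220.2]]
jar [[ 704. -137.   20.]]
tape [[625.  92.  20.]]
A [[ 541. -261.   20.]]
B [[ 425. -204.   20.]]
```

```bash
cat >> h.py <<'E'
from scipy.spatial.transform import Rotation as Ro
PC=[552.0,-68.4,-0.460]
def to(x,y,z,turn=True):
    s=robot.observe(); R=Ro.from_quat(s["tool_rot"]); t=W(PC,[[x,y,z]])[0]
    R0=R.as_matrix(); ang=np.arctan2(R0[1,1],R0[0,1])-(PC[2]+np.pi/2)
    d=s["tcp_pos"]-W(PC,[[0,0,0]])[0]; c,k=np.cos(PC[2]),np.sin(PC[2])
    print("console xy now",(c*d[0]+k*d[1]).round(1),(-k*d[0]+c*d[1]).round(1),"z",d[2].round(1),"target",t.round(1),"tool delta",(R0.T@(t-s["tcp_pos"])).round(1),"turn",ang.round(3),"F",s["wrist_force"].round(1),"t",s["time_s"],"w",s["gripper_width"])
E
python3 -c "
from h import *
to(-110,29,218)"
```

```text
console xy now -543.7 415.4 z 217.7 target [466.3   6.4 218. ] tool delta [-4.215e+02 -3.998e+02  3.000e-01] turn 0.031 F [-0.5  0.2  0. ] t 0.1 w 1.0015537815696283
```

```bash
python3 -m inch '-10 -10 0 0.03 0;-18 -17 0 0 0;-18 -17 0 0 0;-18 -17 0 0 0;-18 -17 0 0 0;-18 -17 0 0 0;-18 -17 0 0 0;-18 -17 0 0 0;-18 -17 0 0 0;-18 -17 0 0 0;-18 -17 0 0 0;-18 -17 0 0 0' && python3 -m inch '-18 -17 0 0 0;-18 -17 0 0 0;-18 -17 0 0 0;-18 -17 0 0 0;-18 -17 0 0 0;-18 -17 0 0 0;-18 -17 0 0 0;-18 -17 0 0 0;-18 -17 0 0 0;-10 -10 0 0 0;-5 -5 0 0 0;0 0 0 0 0'
python3 -c "
from h import *
to(-80,29,182)
c=robot.capture('wrist');cv2.imwrite('pics/w1.png',c['img'][:,:,::-1])"
```

```text
time_s: 1.1
tcp_pos: [349.1, 275.8, 218.3]
tool_rot: [0.227, 0.974, -0.0, -0.0]
wrist_force: [0.0, -0.0, -0.1]
gripper_width: 0.186
grasp_force: 0.0
time_s: 2.1
tcp_pos: [433.4, 47.0, 218.3]
tool_rot: [0.228, 0.974, -0.0, -0.0]
wrist_force: [-0.2, 0.7, 0.2]
gripper_width: 0.007
grasp_force: 0.0
console xy now -157.5 50.8 z 218.3 target [493.2  -6.9 182. ] tool delta [-77.5 -21.7  36.2] turn -0.001 F [-0.2  0.7  0.2] t 2.1 w 0.007382545730173029
```

View pics/w1.png

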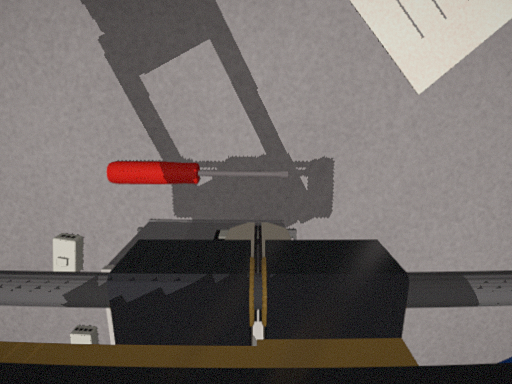

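The wrist camera looks rearward from the tool: the fingers are shut at about (258,290), the screwdriver lies below at (200,173), and the console is hidden behind the fingers. I'll descend to the approach point and then push forward.

```bash
python3 -m inch '-10 -4 6 0 0;-15 -5 8 0 0;-15 -5 8 0 0;-15 -5 8 0 0;-15 -3 6 0 0;-7 0 0 0 0;0 0 0 0 0;0 0 0 0 0' && python3 -c "
from h import *
to(-50,30,182)"; python3 -m inch '-5 0 0 0 0;-5 0 0 0 0;-5 0 0 0 0;-5 0 0 0 0;-4 0 0 0 0;-4 0 0 0 0;0 0 0 0 0;0 0 0 0 0'; python3 -c "
from h import *
to(-26,30,182)"
```

```text
time_s: 2.82
tcp_pos: [492.6, -5.2, 182.6]
tool_rot: [0.227, 0.974, 0.0, -0.0]
wrist_force: [0.1, -0.2, 0.0]
gripper_width: 0.006
grasp_force: 0.0
console xy now -81.3 30.3 z 182.6 target [520.5 -19.3 182. ] tool delta [-31.3  -0.3   0.6] turn 0.002 F [ 0.1 -0.2  0. ] t 2.8167 w 0.006309940246960843
time_s: 3.48
tcp_pos: [517.9, -18.3, 182.6]
tool_rot: [0.228, 0.974, -0.0, -0.0]
wrist_force: [-0.1, 0.3, 0.2]
gripper_width: 0.005
grasp_force: 0.0
console xy now -52.8 29.7 z 182.6 target [542. -30. 182.] tool delta [-26.8   0.2   0.5] turn 0.001 F [-0.1  0.3  0.2] t 3.4833 w 0.005348935070942129
```

```bash
python3 -m inch '-3 0 0 0 0;-3 0 0 0 0;-3 0 0 0 0;-3 0 0 0 0;0 0 0 0 0'; python3 -m inch '-3 0 0 0 0;-3 0 0 0 0;-3 0 0 0 0;-3 0 0 0 0;-2 0 0 0 0;0 0 0 0 0;0 0 0 0 0'; python3 -c "
from h import *
import pickle
to(-26,30,182)
D={n:robot.capture(n) for n in('top','scene')};pickle.dump(D,open('c1.pkl','wb'))
a=cv2.resize(D['top']['img'][150:235,222:279],(399,595),interpolation=cv2.INTER_CUBIC)
b=cv2.resize(D['scene']['img'][165:250,230:287],(399,595),interpolation=cv2.INTER_CUBIC)
cv2.imwrite('pics/ab2.png',np.hstack([a,b])[:,:,::-1])"
```

```text
time_s: 3.9
tcp_pos: [528.9, -23.6, 182.6]
tool_rot: [0.227, 0.974, 0.0, 0.0]
wrist_force: [-0.7, 1.0, 0.8]
gripper_width: 0.008
grasp_force: 0.7
time_s: 4.48
tcp_pos: [541.2, -29.8, 182.5]
tool_rot: [0.227, 0.974, -0.0, -0.0]
wrist_force: [-0.9, 0.6, 0.2]
gripper_width: 0.008
grasp_force: 0.4
console xy now -26.9 29.8 z 182.5 target [542. -30. 182.] tool delta [-0.9  0.2  0.5] turn 0.001 F [-0.9  0.6  0.2] t 4.4833 w 0.008149601310583367
```

View pics/ab2.png

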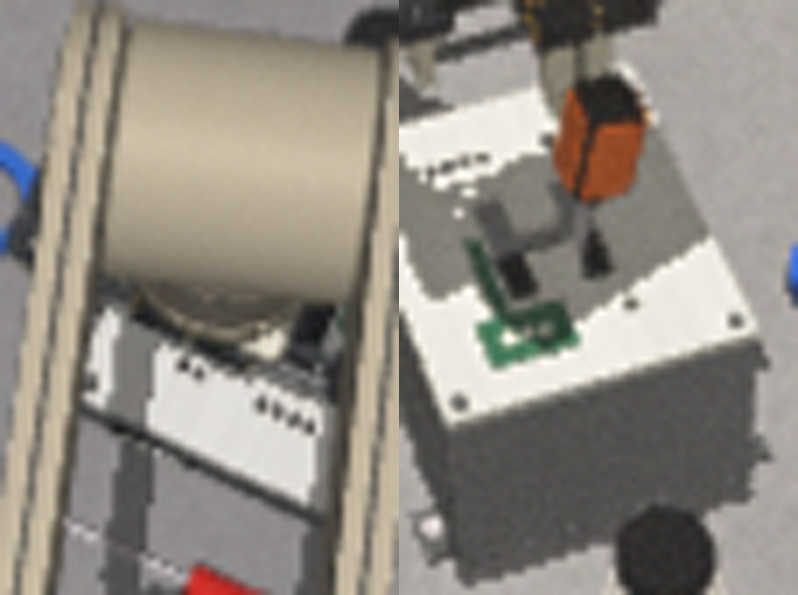

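The arm hides the top view. In the scene half the knob top's centre is near (608,97), its front edge is at (590,125), and it has moved forward. I'll solve fore from that view, correcting for the bias measured in the first picture.

```bash
python3 -c "
from h import *
import pickle
D=pickle.load(open('c1.pkl','rb'))['scene']
k=(np.array([608-399,97])+.5)/7-.5+[230,165]
k0=(np.array([368,62])+.5)/7-.5+[205,165]
print('pix now',k,'start',k0)
for n,u in(('now',k),('start',k0)):
  o=least_squares(lambda q:(proj(D,W(PC,stick(q[0],q[1],210)))[0]-u),[-.18,0]);print(n,o.x)
  o=least_squares(lambda q:(proj(D,W(PC,stick(-.18,q[0],210)))[0]-u),[0]);print(n,o.x,o.fun)
print(proj(D,W(PC,[stick(-.18,f,210) for f in(-.1,-.05,0,.05)])))
"
```

```text
pix now [259.42857143 178.42857143] start [257.14285714 173.42857143]
now [-0.16462778  0.03535088]
now [0.03008447] [ 0.78272957 -0.37552458]
start [-0.16940863 -0.08321136]
start [-0.08830008] [ 0.49700966 -0.28552512]
[[257.38307254 172.70023201]
 [258.47792394 174.64692111]
 [259.56383442 176.73285655]
 [260.63695451 178.95319633]]
```

Fore is about 0.01, which is in the crossing. Next I back off and go round to the left side.

```bash
python3 -m inch '5 0 0 0 0;10 0 0 0 0;12 0 0 0 0;8 6 0 0 0;0 14 0 0 0;0 16 0 0 0;0 16 0 0 0;0 12 0 0 0;-6 6 0 0 0;-14 0 0 0 0;-15 0 0 0 0;-15 0 0 0 0'; python3 -m inch '-10 0 0 0 0;-2 0 0 0 0;0 0 0 0 0;0 0 0 0 0';python3 -c "
from h import *
to(0,72,182)"
```

```text
time_s: 5.58
tcp_pos: [586.3, 26.3, 182.6]
tool_rot: [0.227, 0.974, -0.0, 0.0]
wrist_force: [0.3, 0.1, 0.9]
gripper_width: 0.003
grasp_force: 0.0
time_s: 5.92
tcp_pos: [596.0, 21.2, 182.4]
tool_rot: [0.227, 0.974, -0.0, -0.0]
wrist_force: [-0.5, 0.6, -0.9]
gripper_width: 0.002
grasp_force: 0.0
console xy now -0.3 99.8 z 182.4 target [584.   -3.9 182. ] tool delta [ -0.3 -27.8   0.4] turn 0.001 F [-0.5  0.6 -0.9] t 5.9167 w 0.0015534929707134457
```

```bash
python3 -m inch '0 -5 0 0 0;0 -7 0 0 0;0 -7 0 0 0;0 -5 0 0 0;0 -4 0 0 0;0 -4 0 0 0;0 -4 0 0 0;0 -4 0 0 0;0 -4 0 0 0;0 -4 0 0 0'; python3 -m inch '0 -4 0 0 0;0 -4 0 0 0;0 -4 0 0 0;0 0 0 0 0';python3 -c "
from h import *
to(0,8,182)"
```

```text
time_s: 6.75
tcp_pos: [575.0, -22.2, 182.8]
tool_rot: [0.227, 0.974, 0.0, 0.0]
wrist_force: [0.1, 1.3, 1.2]
gripper_width: 0.003
grasp_force: 1.0
time_s: 7.08
tcp_pos: [569.3, -33.5, 182.5]
tool_rot: [0.228, 0.974, -0.0, -0.0]
wrist_force: [-0.4, -0.3, -0.1]
gripper_width: 0.001
grasp_force: 0.0
console xy now 0.0 39.0 z 182.5 target [555.6 -61.2 182. ] tool delta [  0.  -31.    0.5] turn 0.001 F [-0.4 -0.3 -0.1] t 7.0833 w 0.0012466395067349983
```

```bash
python3 -m inch '0 -4 0 0 0;0 -4 0 0 0;0 -4 0 0 0;0 -4 0 0 0;0 -4 0 0 0;0 -4 0 0 0;0 0 0 0 0'; python3 -m inch '0 -3 0 0 0;0 -2 0 0 0;0 -2 0 0 0;0 0 0 0 0;0 0 0 0 0';python3 -c "
from h import *
to(0,6,182)"
```

```text
time_s: 7.67
tcp_pos: [558.7, -55.0, 182.6]
tool_rot: [0.228, 0.974, -0.0, -0.0]
wrist_force: [0.2, 1.2, -1.0]
gripper_width: 0.003
grasp_force: 0.0
time_s: 8.08
tcp_pos: [555.9, -60.7, 182.5]
tool_rot: [0.227, 0.974, -0.0, -0.0]
wrist_force: [-0.6, 0.8, 0.7]
gripper_width: 0.003
grasp_force: 0.0
console xy now 0.0 8.7 z 182.5 target [554.7 -63.  182. ] tool delta [ 0.  -2.7  0.5] turn 0.001 F [-0.6  0.8  0.7] t 8.0833 w 0.0028008907636305562
```

```bash
python3 -m inch '0 -1 0 0 0;0 -1 0 0 0;0 0 0 0 0;0 0 0 0 0'; python3 -m inch '0 -1 0 0 0;0 -1 0 0 0;0 0 0 0 0;0 0 0 0 0';python3 -c "
from h import *
to(0,6,182)
c=robot.capture('scene');b=cv2.resize(c['img'][165:250,205:290],(595,595),interpolation=cv2.INTER_CUBIC);cv2.imwrite('pics/b3.png',b[:,:,::-1])"
```

```text
time_s: 8.42
tcp_pos: [555.1, -62.2, 182.6]
tool_rot: [0.227, 0.974, -0.0, -0.0]
wrist_force: [0.1, 0.7, -1.1]
gripper_width: 0.001
grasp_force: 0.3
time_s: 8.75
tcp_pos: [554.2, -64.1, 182.7]
tool_rot: [0.227, 0.974, -0.0, -0.0]
wrist_force: [0.5, 0.1, -0.5]
gripper_width: 0.006
grasp_force: 0.3
console xy now 0.1 4.8 z 182.7 target [554.7 -63.  182. ] tool delta [0.1 1.2 0.7] turn 0.001 F [ 0.5  0.1 -0.5] t 8.75 w 0.005541980799562468
```

View pics/b3.png

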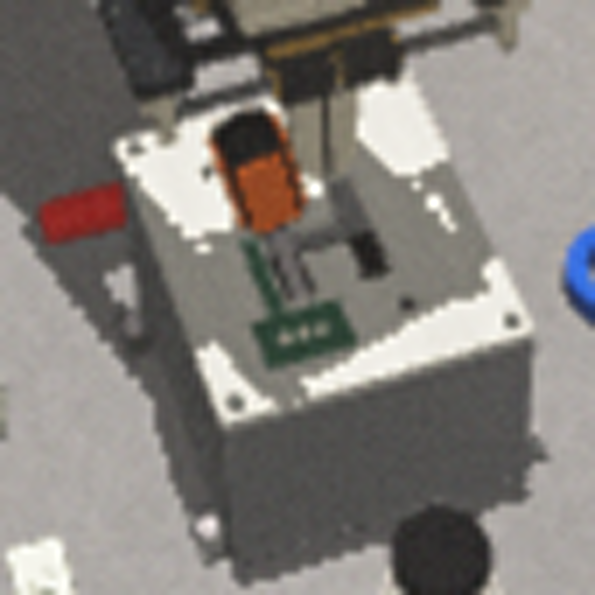

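The knob now leans right, with its top centre near (248,138) and the stalk in the crossing at the right. I'll check the angles numerically.

```bash
python3 -c "
from h import *
import pickle
D=pickle.load(open('c1.pkl','rb'))['scene']
k=(np.array([248,138])+.5)/7-.5+[205,165]
print(least_squares(lambda q:(proj(D,W(PC,stick(q[0],q[1],210)))[0]-k),[.18,0]).x)
to(0,35,182)"; python3 -m inch '0 -1 0 0 0;0 -1 0 0 0;0 0 0 0 0;0 0 0 0 0'
```

```text
[0.16470243 0.04295585]
console xy now 0.1 4.8 z 182.7 target [567.5 -37.  182. ] tool delta [ 0.1 30.2  0.7] turn 0.001 F [0.8 1.1 0. ] t 8.8 w 0.002275120465139551
time_s: 9.13
tcp_pos: [553.3, -66.0, 182.7]
tool_rot: [0.227, 0.974, -0.0, 0.0]
wrist_force: [0.7, 1.0, 0.5]
gripper_width: 0.003
grasp_force: 0.3
```

```bash
python3 -m inch '0 -1 0 0 0;0 0 0 0 0;0 0 0 0 0'; python3 -m inch '0 -1 0 0 0;0 0 0 0 0;0 0 0 0 0';  python3 -m inch '0 -1 0 0 0;0 0 0 0 0;0 0 0 0 0'
```

```text
time_s: 9.38
tcp_pos: [552.9, -66.8, 182.7]
tool_rot: [0.227, 0.974, -0.0, 0.0]
wrist_force: [-0.8, 1.1, -0.3]
gripper_width: 0.004
grasp_force: 0.3
time_s: 9.63
tcp_pos: [552.4, -67.7, 182.7]
tool_rot: [0.227, 0.974, -0.0, 0.0]
wrist_force: [1.1, 1.4, -0.6]
gripper_width: 0.005
grasp_force: 0.3
time_s: 9.88
tcp_pos: [552.1, -68.1, 182.7]
tool_rot: [0.227, 0.974, 0.0, 0.0]
wrist_force: [1.8, 3.4, -0.8]
gripper_width: 0.003
grasp_force: 1.9
```

The force rose to about 4 N, so the stick is at the right stop. Now I retract and go round to the near side.

```bash
python3 -m inch '0 4 0 0 0;0 10 0 0 0;0 14 0 0 0;6 7 0 0 0;14 0 0 0 0;16 0 0 0 0;16 0 0 0 0;12 0 0 0 0;6 -6 0 0 0;0 -14 0 0 0;0 -16 0 0 0;0 -16 0 0 0'; python3 -m inch '0 -10 0 0 0;0 -4 0 0 0;0 0 0 0 0;0 0 0 0 0';python3 -c "
from h import *
to(-28,-31,182)"
```

```text
time_s: 10.88
tcp_pos: [481.5, -52.8, 182.8]
tool_rot: [0.227, 0.974, -0.0, 0.0]
wrist_force: [1.0, -0.4, 0.3]
gripper_width: 0.003
grasp_force: 0.0
time_s: 11.22
tcp_pos: [475.7, -65.1, 182.7]
tool_rot: [0.228, 0.974, 0.0, 0.0]
wrist_force: [-0.0, -1.3, 0.3]
gripper_width: 0.005
grasp_force: 0.0
console xy now -69.8 -30.9 z 182.7 target [513.1 -83.7 182. ] tool delta [-41.8  -0.1   0.7] turn 0.001 F [-0.  -1.3  0.3] t 11.2167 w 0.005217245426417588
```

```bash
python3 -m inch '-5 0 0 0 0;-7 0 0 0 0;-7 0 0 0 0;-7 0 0 0 0;-6 0 0 0 0;-4 0 0 0 0;-4 0 0 0 0;-4 0 0 0 0;-4 0 0 0 0;-4 0 0 0 0;0 0 0 0 0'; python3 -m inch '-4 0 0 0 0;-4 0 0 0 0;-4 0 0 0 0;-4 0 0 0 0;-4 0 0 0 0;0 0 0 0 0;0 0 0 0 0'; python3 -c "
from h import *
to(16,-31,182)"
```

```text
time_s: 12.13
tcp_pos: [522.5, -88.6, 182.6]
tool_rot: [0.227, 0.974, 0.0, -0.0]
wrist_force: [-0.4, 0.9, 0.7]
gripper_width: 0.01
grasp_force: 0.5
time_s: 12.72
tcp_pos: [540.3, -97.3, 182.5]
tool_rot: [0.227, 0.974, -0.0, -0.0]
wrist_force: [-0.3, 0.2, 0.1]
gripper_width: 0.007
grasp_force: 0.1
console xy now 2.4 -31.1 z 182.5 target [ 552.6 -103.3  182. ] tool delta [-13.6   0.1   0.5] turn 0.001 F [-0.3  0.2  0.1] t 12.7167 w 0.0070267629058701235
```

```bash
python3 -m inch '-3 0 0 0 0;-3 0 0 0 0;-2 0 0 0 0;-2 0 0 0 0;0 0 0 0 0'; python3 -m inch '-1 0 0 0 0;-1 0 0 0 0;0 0 0 0 0;0 0 0 0 0'; python3 -m inch '-1 0 0 0 0;0 0 0 0 0;0 0 0 0 0'; python3 -c "
from h import *
to(16,-31,182)"
```

```text
time_s: 13.13
tcp_pos: [549.3, -101.7, 182.6]
tool_rot: [0.227, 0.974, 0.0, 0.0]
wrist_force: [-1.5, 1.2, 0.1]
gripper_width: 0.0
grasp_force: 0.5
time_s: 13.47
tcp_pos: [550.9, -102.5, 182.7]
tool_rot: [0.227, 0.974, -0.0, 0.0]
wrist_force: [-0.6, -0.0, -0.7]
gripper_width: 0.006
grasp_force: 0.4
time_s: 13.72
tcp_pos: [551.8, -102.9, 182.7]
tool_rot: [0.227, 0.974, 0.0, 0.0]
wrist_force: [-0.7, 0.5, -0.7]
gripper_width: 0.001
grasp_force: 0.5
console xy now 15.1 -31.0 z 182.7 target [ 552.6 -103.3  182. ] tool delta [-0.9  0.   0.7] turn 0.001 F [-0.7  0.5 -0.7] t 13.7167 w 0.0012601319494181776
```

```bash
for i in 1; do python3 -m inch '-1 0 0 0 0;0 0 0 0 0;0 0 0 0 0'; done; python3 -m inch '-1 0 0 0 0;0 0 0 0 0;0 0 0 0 0'; python3 -m inch '-1 0 0 0 0;0 0 0 0 0;0 0 0 0 0'; python3 -c "
from h import *
to(20,-31,182)"
```

```text
time_s: 13.97
tcp_pos: [552.7, -103.4, 182.7]
tool_rot: [0.227, 0.974, -0.0, 0.0]
wrist_force: [-0.7, 0.9, -0.3]
gripper_width: 0.007
grasp_force: 0.5
time_s: 14.22
tcp_pos: [553.5, -103.8, 182.6]
tool_rot: [0.227, 0.974, -0.0, -0.0]
wrist_force: [-1.5, 0.4, 0.3]
gripper_width: 0.005
grasp_force: 0.6
time_s: 14.47
tcp_pos: [554.3, -104.2, 182.5]
tool_rot: [0.227, 0.974, 0.0, -0.0]
wrist_force: [-2.4, 2.0, -0.2]
gripper_width: 0.005
grasp_force: 1.2
console xy now 17.9 -31.1 z 182.5 target [ 556.2 -105.1  182. ] tool delta [-2.1  0.1  0.5] turn 0.001 F [-2.4  2.  -0.2] t 14.4667 w 0.0050788305233280895
```

Force is starting to rise, so the stop is close. One or two more millimetres.

```bash
python3 -m inch '-1 0 0 0 0;0 0 0 0 0;0 0 0 0 0'; python3 -m inch '-1 0 0 0 0;0 0 0 0 0;0 0 0 0 0'
```

```text
time_s: 14.72
tcp_pos: [555.0, -104.6, 182.4]
tool_rot: [0.227, 0.974, 0.0, -0.0]
wrist_force: [-3.3, 1.7, -0.6]
gripper_width: 0.009
grasp_force: 1.8
time_s: 14.97
tcp_pos: [555.8, -104.9, 182.3]
tool_rot: [0.227, 0.974, 0.0, -0.001]
wrist_force: [-4.8, 3.5, -1.2]
gripper_width: 0.007
grasp_force: 2.5
```

The force has reached about 6 N, so the stick is at its end stop. I'll back off straight and clear the view.

```bash
python3 -m inch '4 0 0 0 0;10 0 0 0 0;15 0 0 0 0;20 0 0 0 0;20 0 0 0 0;20 0 -10 0 0;10 15 -15 0 0;10 25 -10 0 0;10 30 0 0 0;10 30 0 0 0;10 30 0 0 0;10 30 0 0 0'; python3 -m inch '15 25 0 0 0;15 25 0 0 0;15 25 0 0 0;15 25 0 0 0;15 25 0 0 0;15 25 0 0 0;10 15 0 0 0;5 5 0 0 0;0 0 0 0 0;0 0 0 0 0'; python3 -c "
from h import *
import pickle
D={n:robot.capture(n) for n in('top','scene')};pickle.dump(D,open('c2.pkl','wb'))
a=cv2.resize(D['top']['img'][150:235,245:302],(399,595),interpolation=cv2.INTER_CUBIC)
b=cv2.resize(D['scene']['img'][165:250,215:272],(399,595),interpolation=cv2.INTER_CUBIC)
cv2.imwrite('pics/ab4.png',np.hstack([a,b])[:,:,::-1])"
```

```text
time_s: 15.97
tcp_pos: [494.5, 105.6, 218.8]
tool_rot: [0.228, 0.974, 0.0, 0.002]
wrist_force: [-0.1, -0.8, -0.4]
gripper_width: 0.008
grasp_force: 0.0
time_s: 16.8
tcp_pos: [475.0, 302.8, 217.9]
tool_rot: [0.227, 0.974, 0.0, 0.001]
wrist_force: [-0.2, 0.7, -0.2]
gripper_width: 0.004
grasp_force: 0.0
```

View pics/ab4.png

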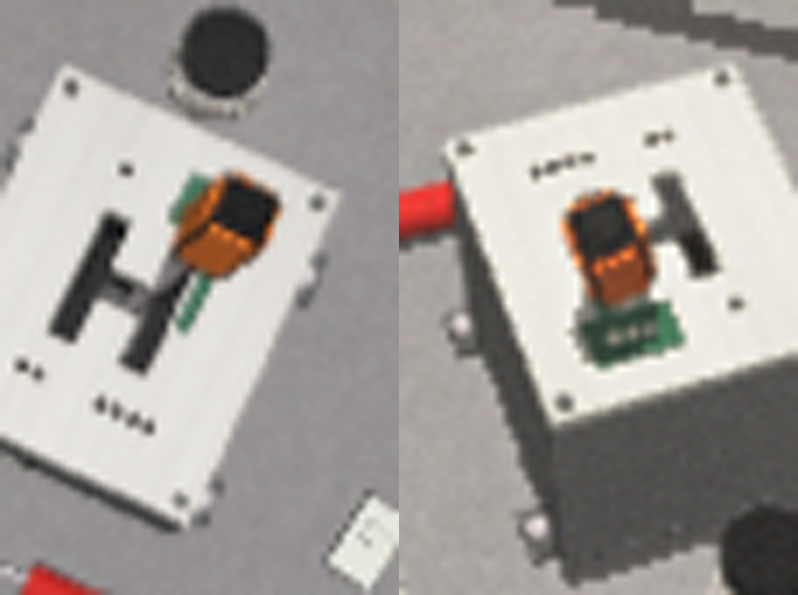

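In the top view the knob top is at (248,207), over the third slot; in the scene half it is at (603,226). I'll measure the lean.

```bash
python3 -c "
from h import *
import pickle
D=pickle.load(open('c2.pkl','rb'))
T=lambda l:(np.array(l)+.5)/7-.5+[245,150]
S=lambda l:(np.array(l)+.5)/7-.5+[215,165]
kt,ks=T([248,207]),S([204,226])
f=lambda q:np.r_[proj(D['top'],W(PC,stick(*q,210)))[0]-kt,proj(D['scene'],W(PC,stick(*q,210)))[0]-ks]
o=least_squares(f,[.18,.2]);print(o.x,o.fun); print(least_squares(lambda q:f(q)[:2],[.18,.2]).x)
to(0,0,200)"
```

```text
[0.18742046 0.26245939] [ 0.57795715 -0.77683597 -0.19264499 -0.86133723]
[0.18302212 0.24531215]
console xy now -233.3 297.8 z 217.9 target [552.  -68.4 200. ] tool delta [-233.3 -297.8   18. ] turn 0.0 F [-0.2  0.3 -0.1] t 16.9 w 0.008067852046070485
```

The stick measures across 0.18 and fore 0.25–0.26, so it is fully home, and the loose items are unmoved. I'm handing it in.

```bash
python3 -c "
from workcell import robot
print(robot.job_done())"
```

```text
the job is handed in; nothing more can be done
None
```

The job is handed in: the stick is home in the third slot (measured about 0.18 rad right, 0.25–0.26 rad forward), it was only pushed with shut fingers, and the arm finished clear at about 17 s; no verdict came back.

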